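# Hot jam jar on its trivet

### The job

The squat jam jar has just been filled hot and needs a stand under it. First lay the wooden cross trivet flat in the middle of the round cork mat and let go of it, then set the jam jar down upright on the trivet, centred over the crossing of its bars. Set the jar down rather than dropping it, and leave the mug where it stands.

Things in the scene. Friction and masses are not known exactly. Their poses are not given: they have to be found in the camera images.
- mat: round flat cork mat, 180 mm in diameter, 3 mm thick, fixed on the worktop (z = 0). Origin: centre of its underside; z up.
- trivet: loose wooden trivet in the form of a plus sign: two straight bars crossing at right angles, each 120 mm long, 14 mm wide and 20 mm high, with rounded ends; about 90 g, lying flat on the worktop. Origin: centre of its underside, below the crossing; its x and y axes run along the two bars, z up. Can be pinched from above across any one of its four arms, about 40 mm out from the crossing.
- jar: closed squat glass jam jar with a screw lid, round, body 62 mm and lid 65 mm in diameter, 82 mm tall, about 0.3 kg, standing upright. Origin: centre of its underside; z along its axis, up. Can be gripped from above across its diameter near the top (about 60 mm above its underside).
- mug: bystander: white mug, 97 mm tall, 77 mm in diameter, with a handle on its -y side, reaching to 55 mm from the origin. Origin: on its underside, 15 mm from the cup's axis towards the handle. Must be left where it stands.
There are look-alikes about, which are no part of the job. There is more than one size of the jar; the one meant has the size given above. Several things have the shape of the mat; the one meant has the colours described above.

How it is judged:
By the outcome, as a careful person would: the job done as asked, in the order asked, and still so for the second after the job is handed in, with the robot touching nothing.
It also fails if it takes over 64 s, if anything falls off the work surface, if the arm or the gripper's body presses on something with over 40 N, if the wrist force passes 120 N, or if a joint passes its speed limit or range.

### The arm

A 6-joint arm with a two-finger parallel gripper is mounted at the origin on a cart in front of the work surface, level with it; the furniture and walls round the work are solid. World frame = base frame: x ahead of the robot, y to its left, z up, the work surface at z = 0. Lengths are in m, angles in degrees, forces in N, time in s.
With the tool pointing down it reaches from about 0.3 to 0.75 m from the base axis. Payload 8.5 kg.
Tool frame: the origin (TCP) lies on the centre line of the jaws, within the pads' length; the fingertips stand 17 mm ahead of it and the grasp point (between the pads) lies 2 mm behind it (env.tcp_to_tips is the distance from the TCP to the fingertips, in m); z points along the fingers, y is the line along which they close (so a half turn about z gives the same grasp; the last joint's range is limited). The gripper opens to 85 mm and grips with 20 to 120 N. Pads are 22 mm wide; open, the fingers measure 114 mm over their backs; the gripper's body (76 mm by 85 mm) begins 54 mm behind the grasp point. The pads swing forward as they close: fully open they stand 13 mm farther back than shut.
Start: joints at [55.732, 21.807, 74.336, -0, 83.858, -12.336], TCP at [0.205, 0.51, 0.248] pointing down, gripper open.
Joint ranges: [-178.18, 178.18], [-50.72, 133.34], [12.68, 142.11], [-81.47, 261.47], [9.98, 163.14], [-165.26, 165.26]. Speed limits (degrees/s): [136.94, 136.94, 180, 180, 180, 180].

### API

Orientations are given as a 3x3 rotation matrix whose columns are the frame's x, y, z axes.
In Python, from rig import env gives the robot as it stands. The module is installed in compiled form; this text tells all that it offers.
- The arm moves only by the shell command python3 -m pendant 'ROWS' [FORCE]. ROWS is JSON, a list of rows, each a list of 7 numbers: the opening, from 0 (shut) to 1 (fully open), then the shift along the tool's x, y, z in m, then the turn, a rotation vector about the tool's x, y, z in rad. A call has 1 to 5 rows; each row is the pose to reach, as a shift and turn from the pose commanded when the call began, along the tool's axes at that moment; what a row does not reach only later rows make up. A row lasts 1/8 s, in which the tool goes at most 62.5 mm and 10.7 degrees, less where a joint would pass 70% of its speed; a pose out of reach is approached as far as the arm can. A call with a gripper value outside its range is refused whole. The fingers move at their own pace and stop on an object; FORCE is the grip in N (left out, the last holds). Time passes only in rows, so rows that repeat a pose let the fingers close. It gives the time, the measured TCP pose, the force, the opening and the grip force at its end, in the units of the state.
- env.observe(): the state, without advancing time (a new reading comes with each control period).
- env.get_image(name): name is "scene" or "top" or "wrist"; returns a dict with "image" (400x640x3 uint8, blue, green, red), "fx", "fy", "cx", "cy" (pixels), "pose" (4x4, takes a point from camera to world coordinates). Camera axes: x right, y up, looking along -z (the intrinsics and any distortion apply to the point x, -y, -z); pixel columns grow to the right and rows downward; lengths in m; the calibration is good to about 2 mm. A picture is of the moment at which its call begins. There is no depth.
- env.close_job(): hands the job in; it is judged then, once.
Trained networks look in the newest picture that a camera, given by its name, has taken for a name from the list of things; names that differ only in an ending like _2 or _b are one class to them, and where a whole thing is asked for, a point or a joint stands for the part that bears it (a point fixed in the world has none). Each returns a list of dicts, best first, with "conf" (0 to 1); they miss things now and then, are a little off and sometimes report something else, mostly with a low value. They report only what shows in the picture. A call takes as long as a camera call. They do not tell look-alikes from the thing itself.
- env.find_in(camera, thing): "bbox" ([centre column, centre row, width, height] in pixels, round what is visible of it).
- env.trace(camera, thing): "mask" (400x640 bool, what is visible of it) and "bbox" ([centre column, centre row, width, height] in pixels, round what is visible of it).
- env.tip_of(camera, thing): "centre" ([column, row] in pixels: a listed point, or the origin of a listed thing).
The state is a dict: "time_s": time; "q": joint angles; "qvel": joint speeds; "joint_efforts": joint torques, N m; "position": TCP position; "tool_rot": TCP orientation; "ft_force": force on the tool from outside, world axes, zero at the start; "wrist_torque": the same for the moment, N m; "grip_width": finger opening in m; "gripper_force": force on a finger pad.
Only numpy, scipy, OpenCV 4.12 (cv2) and the standard library are available. Lean on these libraries where they do the work, as an engineer would, in place of code of your own. Each camera call takes 0.05 s, during which the arm holds its last target. There are 200 camera calls.

## Working session

There is one attempt and no reset: what is moved stays moved. The work goes in short steps, Python scripts to look and compute and a shell command to move; the robot and the scene stay as the last step left them, time stands still between calls to the robot, and variables do not carry over. Pictures are saved under pics/ and viewed, at most 10 in all, crops included, and the job is handed in when it is done.

```bash
mkdir -p pics; cat > h.py <<'E'
import numpy as np, cv2
from rig import env
def ray(im,u,v):
    P=np.array(im["pose"]); d=np.array([(u-im["cx"])/im["fx"],-(v-im["cy"])/im["fy"],-1.0])
    return P[:3,3],P[:3,:3]@d
def on(im,u,v,z):
    o,d=ray(im,u,v); return o+d*(z-o[2])/d[2]
def rel(p):
    s=env.observe(); return np.array(s["tool_rot"]).T@(np.array(p)-np.array(s["position"]))
E
python3 - <<'E'
from h import *
for c in ["top","scene"]:
    im=env.get_image(c); cv2.imwrite(f"pics/{c}0.png",im["image"])
    print(c,{k:v for k,v in im.items() if k not in("image",)})
    for t,z in [("mat",.003),("trivet",.01),("jar",0),("mug",0)]:
        for r in env.tip_of(c,t)[:5]: print(c,t,"tip",round(r["conf"],2),np.round(r["centre"]),on(im,*r["centre"],0 if t!="trivet" else 0).round(3))
        for r in env.find_in(c,t)[:5]: print("   box",round(r["conf"],2),np.round(r["bbox"],1))
print(env.observe()["tool_rot"])
E
```

```text
top {'fx': 451.30582336142044, 'fy': 451.30582336142044, 'cx': 316.100465704654, 'cy': 197.7517384527493, 'pose': array([[ 0.00149647,  0.9953886 , -0.09591298,  0.30822162],
       [-0.9999893 ,  0.0019094 ,  0.00421363, -0.02120923],
       [ 0.00437734,  0.09590564,  0.9953808 ,  1.1762032 ],
       [ 0.        ,  0.        ,  0.        ,  1.        ]])}
top mat tip 0.81 [425. 284.] [ 0.199 -0.306  0.   ]
top mat tip 0.75 [321. 164.] [ 0.512 -0.038  0.   ]
   box 0.83 [322.2 165.6  68.8  67.9]
   box 0.63 [425.2 286.1  73.2  73.1]
top trivet tip 0.57 [212. 189.] [0.444 0.247 0.   ]
   box 0.88 [211.7 187.8  38.6  40.6]
top jar tip 0.7 [246. 115.] [0.642 0.16  0.   ]
   box 0.91 [243.7 106.8  29.6  28.1]
   box 0.83 [284.7  96.2  19.4  19.5]
top mug tip 0.76 [400. 184.] [ 0.458 -0.247  0.   ]
top mug tip 0.47 [244. 113.] [0.648 0.166 0.   ]
   box 0.86 [406.6 188.5  39.9  35.6]
scene {'fx': 466.9085217472126, 'fy': 466.9085217472126, 'cx': 324.18190483285684, 'cy': 206.1457924959226, 'pose': array([[-0.48247076,  0.54938013, -0.68220484, -0.46505446],
       [-0.8758117 , -0.29078488,  0.38522463,  0.49953658],
       [ 0.01325991,  0.7833426 ,  0.62144875,  0.88419071],
       [ 0.        ,  0.        ,  0.        ,  1.        ]])}
scene mat tip 0.91 [460. 241.] [ 0.189 -0.309  0.   ]
   box 0.83 [459.1 241.8  67.6  45.9]
scene trivet tip 0.56 [244. 249.] [0.443 0.236 0.   ]
   box 0.62 [240.2 246.3  36.7  25.6]
scene jar tip 0.79 [243. 198.] [0.659 0.153 0.   ]
   box 0.87 [243.2 188.9  27.7  29.9]
scene mug tip 0.57 [390. 199.] [ 0.442 -0.248  0.   ]
   box 0.72 [396.3 184.8  32.8  39.7]
[[-9.27622497e-01  3.73519081e-01  2.18205937e-06]
 [ 3.73519081e-01  9.27622496e-01  2.59219768e-05]
 [ 7.65822559e-06  2.48608496e-05 -1.00000000e+00]]
```

View pics/top0.png

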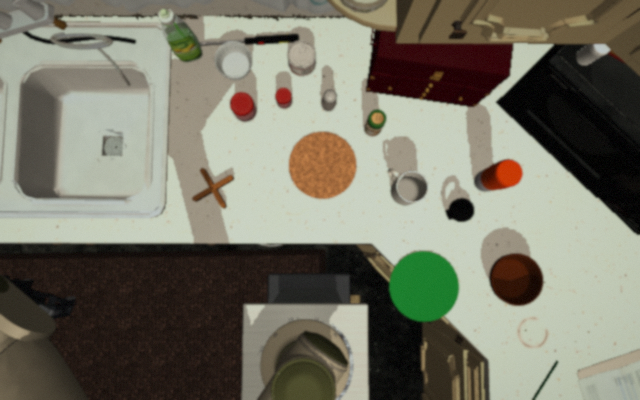

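View pics/scene0.png

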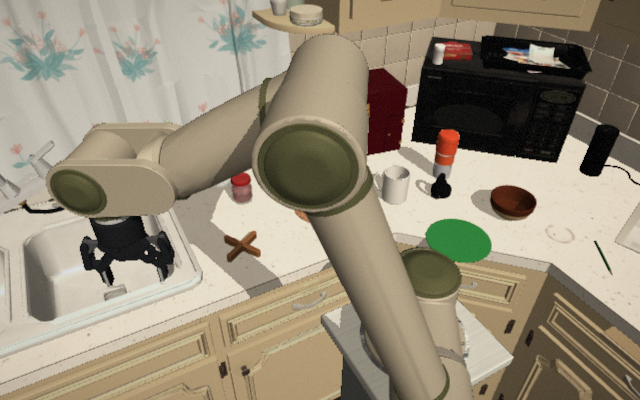

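The top view shows two mats: brown cork at (322,165) and green at (425,285). The cork one fits by colour. There are two red-lidded jars, at (243,106) and (284,97), and a pale-topped can at (302,55). I'll measure these and the trivet angle, then enlarge the crop.

```bash
python3 - <<'E'
from h import *
im=env.get_image("top"); I=im["image"]
cv2.imwrite("pics/crop1.png",cv2.resize(I[30:230,180:440],None,fx=3,fy=3,interpolation=cv2.INTER_CUBIC)[:600])
for t in ["jar","trivet","mat"]:
    for r in env.trace("top",t)[:3]:
        m=r["mask"].astype(np.uint8); v,u=np.nonzero(m); print(t,round(r["conf"],2),r["bbox"],u.mean(),v.mean(),m.sum())
        if t=="trivet":
            P=np.array([on(im,a,b,.02) for a,b in zip(u,v)])[:,:2]; c=(P.min(0)+P.max(0))/2
            best=max((( (np.minimum(abs((P-[x,y])@[np.cos(a),np.sin(a)]),abs((P-[x,y])@[-np.sin(a),np.cos(a)]))<.008).mean(),x,y,np.degrees(a)) for x in c[0]+np.arange(-.012,.013,.003) for y in c[1]+np.arange(-.012,.013,.003) for a in np.radians(np.arange(0,90,2))))
            print(P.mean(0),c,best)
        if t=="mat": print([on(im,r["bbox"][0],r["bbox"][1],.003), on(im,u.mean(),v.mean(),.003)])
# red lids
hsv=cv2.cvtColor(I,cv2.COLOR_BGR2HSV)
m=(((hsv[...,0]<8)|(hsv[...,0]>172))&(hsv[...,1]>150)&(hsv[...,2]>70)).astype(np.uint8); m[:,340:]=0
n,_,st,ce=cv2.connectedComponentsWithStats(m)
for i in range(1,n):
    if st[i][4]>50:
        for z in(.06,.082): 
            a=on(im,ce[i][0],ce[i][1],z); dep=1.176-z; print(st[i],ce[i],z,a.round(4),"diam",2*np.sqrt(st[i][4]/np.pi)/451*dep)
E
```

```text
jar 0.81 [244.4, 108.3, 28.2, 27.6] 243.46044303797467 106.64873417721519 632
jar 0.57 [287.1, 95.3, 16.5, 23.5] 283.85897435897436 97.66666666666667 312
trivet 0.69 [212.9, 187.8, 40.3, 40.0] 212.89776951672863 187.61338289962825 538
[0.44541402 0.23986451] [0.44586954 0.23949887] (np.float64(0.9237918215613383), np.float64(0.4458695377736439), np.float64(0.23949887197152372), np.float64(29.999999999999996))
mat 0.98 [425.9, 286.6, 71.0, 72.9] 424.1817016914403 285.6801640184521 3902
[array([ 0.19279482, -0.30823493,  0.003     ]), array([ 0.19511742, -0.30387169,  0.003     ])]
mat 0.77 [322.1, 163.2, 65.5, 69.4] 322.6391412056152 164.55656482246079 3633
[array([ 0.512633  , -0.04182505,  0.003     ]), array([ 0.50902466, -0.04324412,  0.003     ])]
[276  88  15  17 191] [283.05759162  95.9895288 ] 0.06 [0.6752 0.0584 0.06  ] diam 0.03858863314894967
[276  88  15  17 191] [283.05759162  95.9895288 ] 0.082 [0.668  0.0568 0.082 ] diam 0.037827925327016974
[231  93  23  23 421] [241.79572447 104.06650831] 0.06 [0.6539 0.1627 0.06  ] diam 0.057290651362044295
[231  93  23  23 421] [241.79572447 104.06650831] 0.082 [0.6471 0.1591 0.082 ] diam 0.05616126576171726
```

View pics/crop1.png

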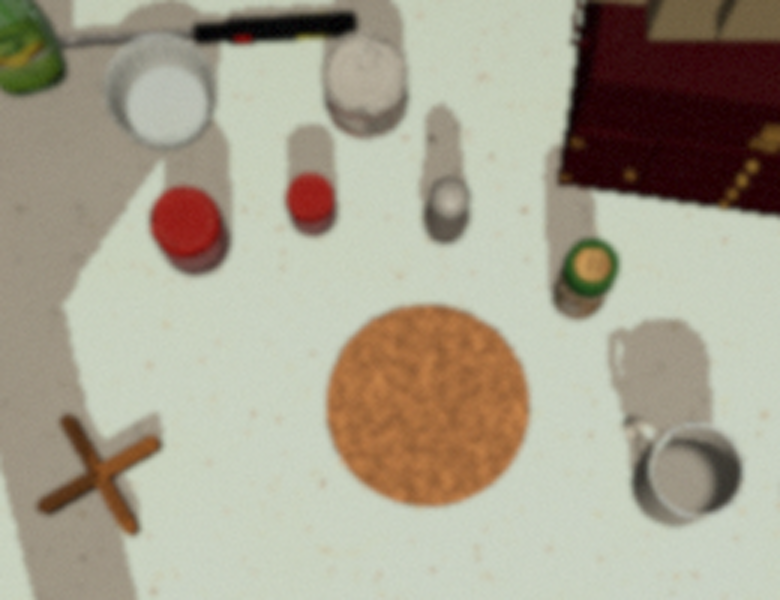

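Measured at the lid, the left red jar (243,106) is about 57–60 mm across and the right one about 39 mm, so the left is the 65 mm jar. The cork mat is centred at crop (428,405) and the trivet crosses at crop (99,473). I'll go above the trivet arm that points at -60°.

```bash
python3 -m pendant '[[1,-0.356,-0.186,0.03,0,0,0.663],[1,-0.356,-0.186,0.03,0,0,0.663],[1,-0.356,-0.186,0.03,0,0,0.663],[1,-0.356,-0.186,0.03,0,0,0.663],[1,-0.356,-0.186,0.03,0,0,0.663]]' 60
python3 - <<'E'
from h import *
print(rel([.466,.205,.2]),env.observe()["tool_rot"],env.observe()["q"])
E
```

```text
time_s: 1.72
position: [0.4089, 0.2715, 0.2252]
tool_rot: [[-0.5, 0.866, 0.001], [0.866, 0.5, 0.0], [-0.0, 0.001, -1.0]]
ft_force: [0.4, 0.6, 0.6]
grip_width: 0.0851
gripper_force: 0.0
[-0.08614237  0.01621425  0.02516732] [[-5.00260272e-01  8.65874853e-01  6.32144807e-04]
 [ 8.65875082e-01  5.00260182e-01  3.04474339e-04]
 [-5.26002023e-05  6.99674852e-04 -9.99999754e-01]] [ 1.97290091e+01  1.69984537e+01  8.57880062e+01  4.30181276e-03
  7.71735580e+01 -1.02891665e+01]
```

```bash
python3 -m pendant '[[0.6,-0.086,0.016,0.025,0,0,0],[0.6,-0.086,0.016,0.025,0,0,0],[0.6,-0.086,0.016,0.025,0,0,0]]'
python3 - <<'E'
from h import *
im=env.get_image("wrist"); cv2.imwrite("pics/w1.png",im["image"])
for r in env.trace("wrist","trivet")[:2]:
    m=r["mask"]; v,u=np.nonzero(m); print(round(r["conf"],2),r["bbox"],m.sum())
    P=np.array([on(im,a,b,.02) for a,b in zip(u[::7],v[::7])])[:,:2]; 
    f=lambda x,y,a:(np.minimum(abs((P-[x,y])@[np.cos(a),np.sin(a)]),abs((P-[x,y])@[-np.sin(a),np.cos(a)]))<.0075).mean()
    c=np.array([.446,.24])
    B=[(f(x,y,np.radians(a)),x,y,a) for x in c[0]+np.arange(-.012,.013,.002) for y in c[1]+np.arange(-.012,.013,.002) for a in np.arange(16,46,2)]
    B.sort(); B=np.array(B[-15:]); print(B[-1],B.mean(0).round(4))
for r in env.tip_of("wrist","trivet")[:2]: print(r["conf"],r["centre"],on(im,*r["centre"],0))
print(env.observe()["position"])
E
```

```text
time_s: 2.1
position: [0.4655, 0.2054, 0.1994]
tool_rot: [[-0.499, 0.867, -0.001], [0.867, 0.499, -0.0], [0.0, -0.001, -1.0]]
ft_force: [0.3, 0.6, -0.9]
grip_width: 0.0514
gripper_force: 0.0
0.57 [322.6, 142.8, 119.6, 118.3] 3178
[ 0.97356828  0.446       0.24       32.        ] [ 0.9305  0.4453  0.2401 30.6667]
0.95 [319.9, 142.0] [0.44631201 0.23873303 0.        ]
[0.46418183 0.20746095 0.20040305]
```

View pics/w1.png

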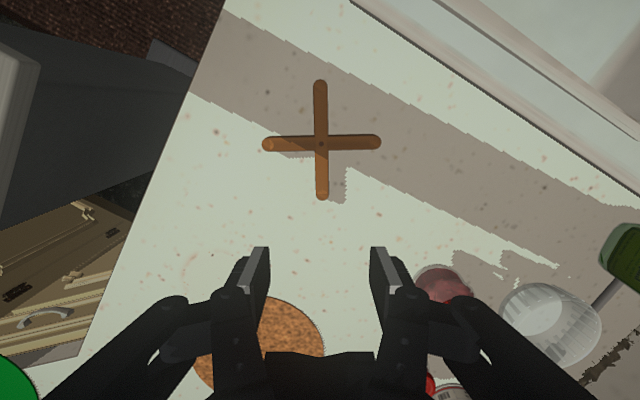

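The wrist view shows the trivet crossing at (320,142), with one bar running straight down the picture towards the jaws, so the grip is aligned. I'll descend and grip.

```bash
python3 -m pendant '[[0.5,0,0,0.06,0,0,0],[0.5,0,0,0.12,0,0,0],[0.5,0,0,0.16,0,0,0],[0.5,0,0,0.178,0,0,0],[0.5,0,0,0.178,0,0,0]]'; python3 -m pendant '[[0,0,0,0,0,0,0],[0,0,0,0,0,0,0],[0,0,0,0,0,0,0],[0,0,0,0,0,0,0],[0,0,0,0,0,0,0]]' 70
```

```text
time_s: 2.88
position: [0.4638, 0.2076, 0.0216]
tool_rot: [[-0.503, 0.864, -0.002], [0.864, 0.503, -0.0], [0.001, -0.002, -1.0]]
ft_force: [0.2, -1.1, -0.4]
grip_width: 0.0424
gripper_force: 0.0
time_s: 3.5
position: [0.4653, 0.2072, 0.0235]
tool_rot: [[-0.501, 0.865, 0.003], [0.865, 0.501, 0.001], [-0.001, 0.003, -1.0]]
ft_force: [-1.2, 1.9, 5.6]
grip_width: 0.012
gripper_force: 70.0
```

```bash
python3 -m pendant '[[0,0,0,-0.04,0,0,0],[0,0,0,-0.09,0,0,0],[0,-0.05,-0.015,-0.09,0,0,0],[0,-0.10,-0.03,-0.09,0,0,0],[0,-0.15,-0.045,-0.09,0,0,0]]'; python3 -m pendant '[[0,-0.05,-0.016,0,0,0,0],[0,-0.09,-0.028,0,0,0,0],[0,-0.12,-0.038,0,0,0,0],[0,-0.126,-0.039,0,0,0,0],[0,-0.126,-0.039,0,0,0,0]]'
python3 - <<'E'
from h import *
im=env.get_image("wrist"); cv2.imwrite("pics/w2.png",im["image"])
for r in env.trace("wrist","mat")[:3]:
    print(round(r["conf"],2),r["bbox"],r["mask"].sum())
for r in env.tip_of("wrist","mat")[:2]: print(r["conf"],r["centre"],on(im,*r["centre"],0))
hsv=cv2.cvtColor(im["image"],cv2.COLOR_BGR2HSV)
for r in env.tip_of("wrist","trivet")[:2]: print("triv",r["conf"],r["centre"],on(im,*r["centre"],.09))
im=env.get_image("top"); 
for r in env.trace("top","mat")[:2]:print("top",r["bbox"],on(im,r["bbox"][0],r["bbox"][1],.003))
for r in env.tip_of("top","trivet")[:2]: print("triv",r["conf"],r["centre"],on(im,*r["centre"],.09))
E
```

```text
time_s: 4.12
position: [0.5012, 0.053, 0.1131]
tool_rot: [[-0.502, 0.865, 0.002], [0.865, 0.502, -0.0], [-0.001, 0.002, -1.0]]
ft_force: [0.8, -0.4, -1.6]
grip_width: 0.0122
gripper_force: 69.2
time_s: 4.75
position: [0.5302, -0.0738, 0.1124]
tool_rot: [[-0.501, 0.865, 0.0], [0.865, 0.501, 0.0], [-0.0, 0.0, -1.0]]
ft_force: [0.1, 0.1, -0.5]
grip_width: 0.0118
gripper_force: 69.2
0.78 [317.2, 144.0, 225.0, 223.6] 28167
0.59 [319.9, 156.3] [ 0.51140173 -0.04109906  0.        ]
triv 0.91 [321.1, 186.1] [ 0.5117726  -0.04094111  0.09      ]
top [426.9, 286.4, 66.9, 67.5] [ 0.19330352 -0.31081456  0.003     ]
```

View pics/w2.png

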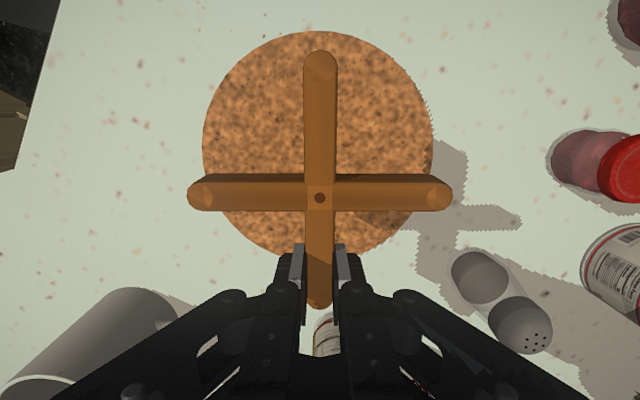

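The trivet is held level with its crossing at (320,198), and the mat disc is centred near (318,145). I'll turn the ellipse into a position.

```bash
python3 - <<'E'
from h import *
im=env.get_image("wrist"); I=im["image"]
r=env.trace("wrist","mat")[0]
m=r["mask"].astype(np.uint8)
c=max(cv2.findContours(m,cv2.RETR_EXTERNAL,cv2.CHAIN_APPROX_NONE)[0],key=len)[:,0]
P=np.array([on(im,u,v,.003)[:2] for u,v in c])
from scipy.optimize import least_squares
s=least_squares(lambda p:np.hypot(*(P-p).T)-.09,[.511,-.041],loss="soft_l1",f_scale=.001); print("mat",s.x)
for u,v in [(202,145),(434,145),(318,30)]: print(on(im,u,v,.003))
print("trivet", on(im,320,198,.112),env.observe()["position"])
E
```

```text
mat [ 0.51169028 -0.04617897]
[ 0.42845217 -0.07842528  0.003     ]
[0.58246672 0.01108912 0.003     ]
[0.4660446  0.03435412 0.003     ]
trivet [ 0.51094076 -0.04051257  0.112     ] [ 0.53030633 -0.07383778  0.11207812]
```

```bash
python3 -m pendant '[[0,-0.002,-0.001,0.04,0,0,0],[0,-0.002,-0.001,0.07,0,0,0],[0,-0.002,-0.001,0.081,0,0,0],[0,-0.002,-0.001,0.087,0,0,0],[0,-0.002,-0.001,0.087,0,0,0]]'; python3 -m pendant '[[0.2,0,0,0,0,0,0],[0.35,0,0,0,0,0,0],[0.45,0,0,0,0,0,0],[0.45,0,0,0,0,0,0],[0.45,0,0,-0.02,0,0,0]]'
```

```text
time_s: 5.82
position: [0.5309, -0.0765, 0.0265]
tool_rot: [[-0.501, 0.865, 0.002], [0.865, 0.501, -0.001], [-0.001, 0.001, -1.0]]
ft_force: [-2.4, 1.2, 4.9]
grip_width: 0.0121
gripper_force: 69.9
time_s: 6.45
position: [0.5298, -0.0762, 0.0443]
tool_rot: [[-0.501, 0.865, -0.003], [0.865, 0.501, 0.001], [0.002, -0.002, -1.0]]
ft_force: [0.4, -0.6, -0.4]
grip_width: 0.0385
gripper_force: 0.0
```

Contact was gentle and the trivet is released. I'll rise and look.

```bash
python3 -m pendant '[[0.6,0,0,-0.05,0,0,0],[1,-0.02,0,-0.10,0,0,0],[1,-0.05,0,-0.15,0,0,0],[1,-0.05,0,-0.17,0,0,0],[1,-0.05,0,-0.17,0,0,0]]'
python3 - <<'E'
from h import *
im=env.get_image("wrist"); cv2.imwrite("pics/w3.png",im["image"])
for r in env.trace("wrist","mat")[:2]: print("mat",r["bbox"],on(im,*r["bbox"][:2],.003))
for r in env.tip_of("wrist","mat")[:2]: print("mat",r["centre"],on(im,*r["centre"],.0))
for r in env.tip_of("wrist","trivet")[:2]: print("tri",r["centre"],on(im,*r["centre"],.003))
for r in env.trace("wrist","trivet")[:1]: print("tri",r["bbox"],on(im,*r["bbox"][:2],.023))
for r in env.trace("wrist","jar")[:3]: print("jar",r["conf"],r["bbox"])
print(rel([.644,.160,.2]),env.observe()["position"])
E
```

```text
time_s: 7.08
position: [0.5559, -0.1199, 0.2161]
tool_rot: [[-0.501, 0.865, 0.002], [0.865, 0.501, -0.001], [-0.002, 0.002, -1.0]]
ft_force: [0.2, 0.4, -0.6]
grip_width: 0.0852
gripper_force: 0.0
mat [21.9, 165.2, 41.4, 123.4] [ 0.26020439 -0.2792628   0.003     ]
mat [317.5, 87.8, 168.6, 174.4] [ 0.5078179  -0.04092476  0.003     ]
mat [319.5, 94.9] [ 0.51312801 -0.04589067  0.        ]
mat [322.2, 91.7] [ 0.513996   -0.04168055  0.        ]
tri [316.2, 93.9] [ 0.50964907 -0.04683479  0.003     ]
tri [321.6, 90.9, 119.4, 125.5] [ 0.51326236 -0.04209142  0.023     ]
jar 0.82 [527.1, 87.6, 82.0, 51.0]
jar 0.68 [554.6, 7.2, 54.8, 7.0]
[0.19717126 0.21692603 0.01402152] [ 0.5552045  -0.11937529  0.21395781]
```

View pics/w3.png

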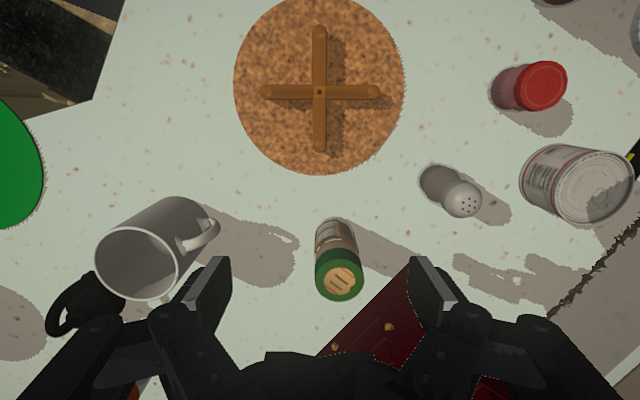

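The trivet is centred on the mat: crossing at (319,92), mat disc centre about (319,88). The red jar is at the right, with its lid at about (543,85). I'll triangulate it and check its size.

```bash
python3 - <<'E'
from h import *
im=env.get_image("wrist"); I=im["image"]
print("tri",on(im,319.5,91.7,.023),"mat",[on(im,319,v,.003) for v in (176,)],[on(im,u,88,.003) for u in (233,405)])
hsv=cv2.cvtColor(I,cv2.COLOR_BGR2HSV)
m=(((hsv[...,0]<8)|(hsv[...,0]>172))&(hsv[...,1]>190)&(hsv[...,2]>120)).astype(np.uint8); m[:,:480]=0; m[150:]=0
n,l,st,ce=cv2.connectedComponentsWithStats(m); i=1+np.argmax(st[1:,4]); print(st[i],ce[i])
c=max(cv2.findContours((l==i).astype(np.uint8),0,cv2.CHAIN_APPROX_NONE)[0],key=len)
e=cv2.fitEllipse(c); print(e)
for z in (.075,.082): print(z,on(im,*e[0],z)); 
P=np.array([on(im,u,v,.08)[:2] for u,v in c[:,0]]); print("extent",np.ptp(P,0), cv2.minEnclosingCircle(P.astype(np.float32)))
E
```

```text
tri [ 0.51035702 -0.04290678  0.023     ] mat [array([ 0.55480551, -0.12058695,  0.003     ])] [array([ 0.43017314, -0.08441428,  0.003     ]), array([0.58519907, 0.00555048, 0.003     ])]
[530  70  34  37 506] [547.99209486  86.61462451]
((547.6328735351562, 86.9433822631836), (27.14826011657715, 34.54915237426758), 33.59687423706055)
0.075 [0.67083103 0.05231738 0.075     ]
0.082 [0.66674499 0.0495456  0.082     ]
extent [0.02632567 0.02611895] ((0.6674121618270874, 0.04902349039912224), 0.013854547403752804)
```

Correction: that was the small jar, at (0.667, 0.050). The large one is off the frame at the upper right. I'll move over there and look from close by.

```bash
python3 -m pendant '[[1,0.139,0.236,-0.006,0,0,-0.52],[1,0.139,0.236,-0.006,0,0,-0.52],[1,0.139,0.236,-0.006,0,0,-0.52],[1,0.139,0.236,-0.006,0,0,-0.52],[1,0.139,0.236,-0.006,0,0,-0.52]]'
python3 - <<'E'
from h import *
im=env.get_image("wrist"); I=im["image"]; cv2.imwrite("pics/w4.png",I)
hsv=cv2.cvtColor(I,cv2.COLOR_BGR2HSV)
m=(((hsv[...,0]<8)|(hsv[...,0]>172))&(hsv[...,1]>170)&(hsv[...,2]>100)).astype(np.uint8)
n,l,st,ce=cv2.connectedComponentsWithStats(m)
for i in range(1,n):
  if st[i,4]>400:
    c=max(cv2.findContours((l==i).astype(np.uint8),0,cv2.CHAIN_APPROX_NONE)[0],key=len)
    P=np.array([on(im,u,v,.08)[:2] for u,v in c[:,0]]); print(st[i],ce[i],cv2.minEnclosingCircle(P.astype(np.float32)))
for r in env.tip_of("wrist","jar")[:3]: print(r["conf"],r["centre"],on(im,*r["centre"],0))
E
```

```text
time_s: 8.05
position: [0.6907, 0.1224, 0.2199]
tool_rot: [[-0.867, 0.499, -0.001], [0.499, 0.867, 0.0], [0.001, -0.0, -1.0]]
ft_force: [-0.5, -0.3, 0.3]
grip_width: 0.0852
gripper_force: 0.0
[ 304   98   65   70 2712] [337.42256637 133.29277286] ((0.6518358588218689, 0.1611807495355606), 0.02929873764514923)
[246 196  28  27 545] [259.86055046 209.01284404] ((0.6771344542503357, 0.06652692705392838), 0.013727777637541294)
0.84 [328.1, 126.8] [0.64920669 0.15684176 0.        ]
0.83 [265.5, 194.8] [0.68073775 0.05368848 0.        ]
```

View pics/w4.png

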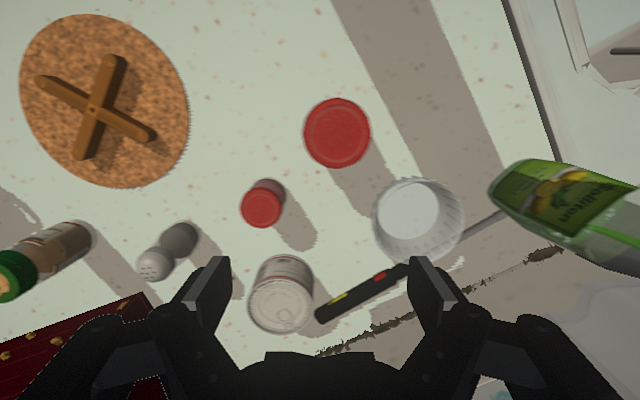

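The close view confirms the target: the large red-lidded jar at (337,133), with a lid about 68 px or 62–65 mm across. The small one is at (262,207), the glass at (418,220). I'll grip the large jar at (0.651, 0.160).

```bash
python3 -m pendant '[[1,0.03,0.007,0,0,0,-0.13],[1,0.053,0.013,0,0,0,-0.26],[1,0.053,0.013,0.03,0,0,-0.26],[1,0.053,0.013,0.07,0,0,-0.26],[1,0.053,0.013,0.07,0,0,-0.26]]'
python3 - <<'E'
from h import *
im=env.get_image("wrist"); I=im["image"]; cv2.imwrite("pics/w5.png",I)
hsv=cv2.cvtColor(I,cv2.COLOR_BGR2HSV)
m=(((hsv[...,0]<8)|(hsv[...,0]>172))&(hsv[...,1]>170)&(hsv[...,2]>100)).astype(np.uint8)
n,l,st,ce=cv2.connectedComponentsWithStats(m)
for i in range(1,n):
  if st[i,4]>400:
    c=max(cv2.findContours((l==i).astype(np.uint8),0,cv2.CHAIN_APPROX_NONE)[0],key=len)
    P=np.array([on(im,u,v,.082)[:2] for u,v in c[:,0]]); q=cv2.minEnclosingCircle(P.astype(np.float32)); print(st[i],q,rel([*q[0],.058]))
E
```

```text
time_s: 8.78
position: [0.6492, 0.1558, 0.1482]
tool_rot: [[-0.965, 0.263, -0.007], [0.263, 0.965, -0.001], [0.006, -0.002, -1.0]]
ft_force: [0.4, -0.6, -0.2]
grip_width: 0.0854
gripper_force: 0.0
[ 285  181   84   83 4584] ((0.6500304937362671, 0.1601002812385559), 0.030349362641572952) [0.00127542 0.00396429 0.09277711]
```

View pics/w5.png

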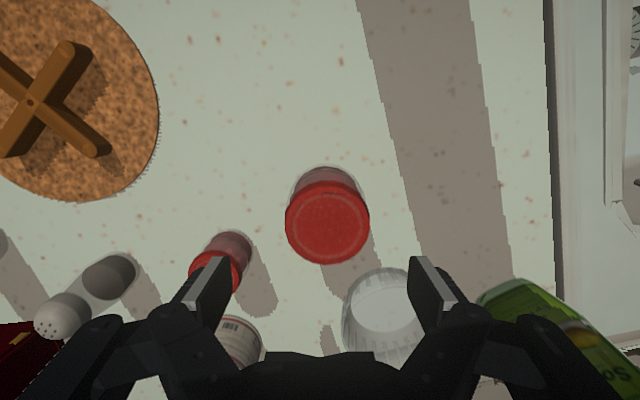

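The jar lid at (327,222) sits a few mm to the right of the jaw centre line at column 319. Both fingers clear the neighbours, so I'll descend and grip.

```bash
python3 -m pendant '[[1,0.001,0.003,0.02,0,0,0],[1,0.001,0.003,0.05,0,0,0],[1,0.001,0.003,0.075,0,0,0],[1,0.001,0.003,0.09,0,0,0],[1,0.001,0.003,0.09,0,0,0]]'; python3 -m pendant '[[0,0,0,0,0,0,0],[0,0,0,0,0,0,0],[0,0,0,0,0,0,0],[0,0,0,0,0,0,0],[0,0,0,-0.01,0,0,0]]' 60
```

```text
time_s: 9.45
position: [0.6508, 0.1597, 0.0614]
tool_rot: [[-0.965, 0.263, 0.0], [0.263, 0.965, -0.0], [-0.0, 0.0, -1.0]]
ft_force: [-0.4, 0.1, 0.3]
grip_width: 0.0854
gripper_force: 0.0
time_s: 10.07
position: [0.6502, 0.1599, 0.0711]
tool_rot: [[-0.965, 0.263, -0.001], [0.263, 0.965, -0.0], [0.001, -0.0, -1.0]]
ft_force: [-0.4, -0.5, -2.0]
grip_width: 0.0581
gripper_force: 64.6
```

```bash
python3 -m pendant '[[0,0,0,-0.03,0,0,0],[0,0,0,-0.07,0,0,0],[0,0.01,-0.03,-0.09,0,0,0],[0,0.025,-0.07,-0.09,0,0,0],[0,0.04,-0.115,-0.09,0,0,0]]'; python3 -m pendant '[[0,0.016,-0.045,0,0,0,0],[0,0.031,-0.088,0,0,0,0],[0,0.039,-0.111,0,0,0,0],[0,0.042,-0.118,0,0,0,0],[0,0.042,-0.118,0,0,0,0]]'
python3 - <<'E'
from h import *
im=env.get_image("wrist"); I=im["image"]; cv2.imwrite("pics/w6.png",I)
s=env.observe();print(s["position"],s["ft_force"],rel([.5105,-.043,.085]))
for r in env.trace("wrist","trivet")[:1]: print("tri",r["conf"],r["bbox"],on(im,*r["bbox"][:2],.023))
for r in env.tip_of("wrist","trivet")[:1]: print("tri",r["conf"],r["centre"],on(im,*r["centre"],.003))
hsv=cv2.cvtColor(I,cv2.COLOR_BGR2HSV)
m=(((hsv[...,0]<8)|(hsv[...,0]>172))&(hsv[...,1]>170)&(hsv[...,2]>100)).astype(np.uint8)
n,l,st,ce=cv2.connectedComponentsWithStats(m)
for i in range(1,n):
  if st[i,4]>1000:
    c=max(cv2.findContours((l==i).astype(np.uint8),0,cv2.CHAIN_APPROX_NONE)[0],key=len)
    P=np.array([on(im,u,v,.082+s["position"][2]-.0614)[:2] for u,v in c[:,0]]); q=cv2.minEnclosingCircle(P.astype(np.float32)); print(st[i],q,rel([*q[0],.1]))
E
```

```text
time_s: 10.7
position: [0.5808, 0.0587, 0.1617]
tool_rot: [[-0.965, 0.262, 0.0], [0.262, 0.965, -0.0], [-0.001, -0.0, -1.0]]
ft_force: [0.5, -0.1, -2.1]
grip_width: 0.0581
gripper_force: 65.1
time_s: 11.32
position: [0.5104, -0.0433, 0.1614]
tool_rot: [[-0.965, 0.263, 0.0], [0.263, 0.965, 0.0], [-0.0, 0.0, -1.0]]
ft_force: [0.2, 0.5, -3.6]
grip_width: 0.0584
gripper_force: 65.2
[ 0.51063757 -0.04293208  0.16125436] [ 1.28672251 -0.14255707 -2.03059091] [ 0.00014541 -0.00011927  0.07625428]
tri 0.7 [320.6, 167.6, 102.8, 45.8] [ 0.48763276 -0.03639065  0.023     ]
tri 0.56 [318.6, 191.3] [ 0.51371347 -0.04537381  0.003     ]
[  251   226   139   131 12217] ((0.506778359413147, -0.04214971140027046), 0.030892571434378624) [ 0.00393727 -0.00050864  0.06105587]
```

View pics/w6.png

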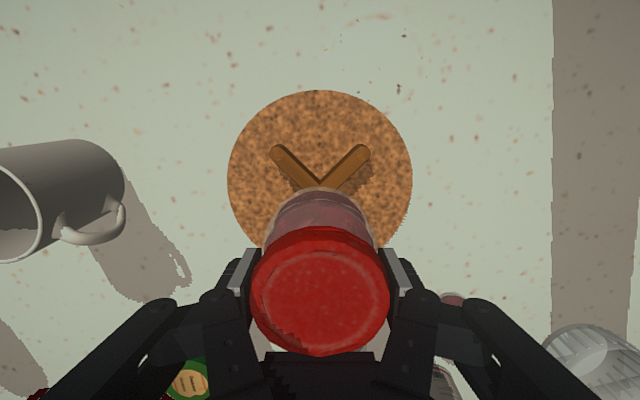

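The jar hangs upright, with its lid at (320,292) between the pads and the trivet arms symmetric about it at (295,165) and (347,165). I'll lower it gently.

```bash
python3 -m pendant '[[0,0,0,0.03,0,0,0],[0,0,0,0.055,0,0,0],[0,0,0,0.067,0,0,0],[0,0,0,0.073,0,0,0],[0,0,0,0.075,0,0,0]]'; python3 -m pendant '[[0,0,0,0.001,0,0,0],[0,0,0,0.0015,0,0,0],[0,0,0,0.0015,0,0,0]]'
```

```text
time_s: 12.1
position: [0.5106, -0.0433, 0.0863]
tool_rot: [[-0.965, 0.262, 0.001], [0.262, 0.965, -0.0], [-0.001, -0.0, -1.0]]
ft_force: [-0.1, -0.2, -2.1]
grip_width: 0.0578
gripper_force: 65.1
time_s: 12.48
position: [0.5107, -0.0434, 0.0859]
tool_rot: [[-0.965, 0.263, 0.002], [0.263, 0.965, -0.001], [-0.002, -0.0, -1.0]]
ft_force: [-2.1, 1.3, 6.1]
grip_width: 0.058
gripper_force: 66.0
```

```bash
python3 -m pendant '[[0.75,0,0,0,0,0,0],[0.85,0,0,0,0,0,0],[1,0,0,0,0,0,0],[1,0,0,0,0,0,0],[1,0,0,0,0,0,0]]'; python3 -m pendant '[[1,0,0,-0.03,0,0,0],[1,0,0,-0.07,0,0,0],[1,0,0,-0.12,0,0,0],[1,-0.05,0,-0.15,0,0,0],[1,-0.07,0,-0.15,0,0,0]]'
python3 - <<'E'
from h import *
im=env.get_image("wrist"); I=im["image"]; cv2.imwrite("pics/w7.png",I)
for r in env.trace("wrist","trivet")[:1]: print("tri",r["conf"],r["bbox"],on(im,*r["bbox"][:2],.023))
for r in env.tip_of("wrist","jar")[:2]: print("jar",r["conf"],r["centre"],on(im,*r["centre"],.023))
E
```

```text
time_s: 13.1
position: [0.5103, -0.0434, 0.0845]
tool_rot: [[-0.965, 0.263, -0.0], [0.263, 0.965, 0.0], [0.0, -0.0, -1.0]]
ft_force: [-0.4, 0.9, -1.2]
grip_width: 0.0855
gripper_force: 0.0
time_s: 13.72
position: [0.58, -0.0625, 0.2371]
tool_rot: [[-0.965, 0.263, 0.005], [0.263, 0.965, -0.002], [-0.006, -0.0, -1.0]]
ft_force: [-1.0, -0.4, -1.5]
grip_width: 0.0855
gripper_force: 0.0
tri 0.93 [321.4, 108.6, 84.5, 85.4] [ 0.5116348  -0.04218591  0.023     ]
jar 0.96 [432.1, 221.7] [0.6724027  0.05247278 0.023     ]
jar 0.91 [316.5, 107.3] [ 0.50897566 -0.04689608  0.023     ]
```

View pics/w7.png

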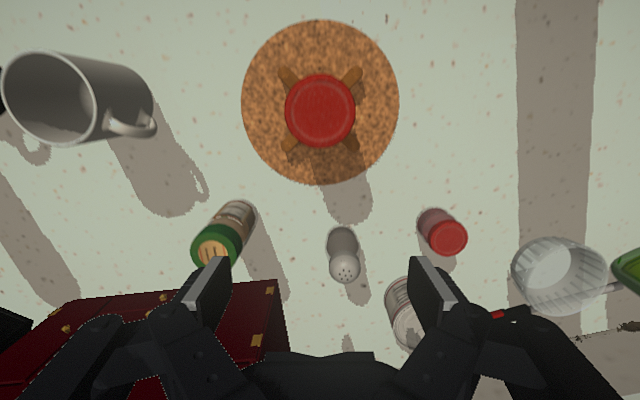

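The jar stands upright with its lid at (320,110). All four trivet arms show evenly around it on the cork mat, and the mug is where it was. I'll hand in.

```bash
python3 -m pendant '[[1,0,0,0,0,0,0],[1,0,0,0,0,0,0]]' >/dev/null; python3 -c "
from rig import env
print(env.close_job())"
```

```text
the job is handed in; nothing more can be done
None
```

The trivet lies flat in the middle of the cork mat, the jam jar stands upright over its crossing, the mug was left untouched, and the job was handed in at about 14 s.

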